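# Put the red pot back and hold the rotary caddy with it in front

### The arm

A 6-joint arm with a two-finger parallel gripper is mounted at the origin on a cart in front of the work surface, level with it; the furniture and walls round the work are solid. World frame = base frame: x ahead of the robot, y to its left, z up, the work surface at z = 0. Lengths are in m, angles in rad, forces in N, time in s.
With the tool pointing down it reaches from about 0.25 to 0.85 m from the base axis. Payload 12.5 kg.
Tool frame: the origin (TCP) lies midway between the tips of the shut fingers; the grasp point (between the pads) lies 19 mm behind it; z points along the fingers, y is the line along which they close (so a half turn about z gives the same grasp; the last joint's range is limited). The gripper opens to 93 mm and grips with 3 to 60 N. Pads are 15 mm wide; open, the fingers measure 128 mm over their backs; the gripper's body (75 mm by 188 mm) begins 65 mm behind the grasp point.
Start: joints at [-1.199, 0.351, 1.652, -0, 1.139, -0.085], TCP at [0.243, -0.494, 0.219] pointing down, gripper open.
Joint ranges: [-2.75, 2.75], [-0.79, 2.1], [0.01, 2.65], [-1.57, 4.71], [0.07, 3.14], [-2.87, 2.87]. Speed limits (rad/s): [2.22, 2.22, 2.79, 3.14, 3.14, 3.14].

### API

Orientations are given as a rotation vector (axis times angle).
In Python, from workcell import ctrl gives the robot as it stands.
- The arm moves only by the shell command python3 -m handwheel 'ROWS' [FORCE]. ROWS is text: rows parted by semicolons, each of 5 numbers parted by spaces: the shift along the tool's x, y, z in cm, then the turn about the tool's z in degrees, then the closure, from 0 (fully open) to 1 (shut). In form: dx dy dz turn grip; .... A call has 1 to 20 rows; each row is the pose to reach, as a shift and turn from the pose commanded when the call began, along the tool's axes at that moment; what a row does not reach only later rows make up. A row lasts 1/12 s, in which the tool goes at most 41.7 mm and 7.16 degrees, less where a joint would pass 70% of its speed; a pose out of reach is approached as far as the arm can. A call with a gripper value outside its range is refused whole. The fingers move at their own pace and stop on an object; FORCE is the grip in N (left out, the last holds). Time passes only in rows, so rows that repeat a pose let the fingers close. It gives the time, the measured TCP pose, the force, the opening and the grip force at its end, in the units of the state.
- ctrl.get_state(): the state, without advancing time (a new reading comes with each control period).
- ctrl.read_camera(name): name is "side" or "top"; returns (picture, depth): 384x512x3 uint8, red, green, blue; 384x512 float32, m along the optical axis (not along the pixel's ray), 0 where there is no reading.
- ctrl.get_calibration(name): a dict with "intrinsics" (3x3 intrinsics, pixels), "extrinsics" (4x4, takes a point from camera to world coordinates). Camera axes: x right, y up, looking along -z (the intrinsics and any distortion apply to the point x, -y, -z); pixel columns grow to the right and rows downward; lengths in m; the calibration is good to about 2 mm. A picture is of the moment at which its call begins. get_calibration takes no time and is no camera call.
- ctrl.finish_job(): hands the job in; it is judged then, once.
The state is a dict: "time": time; "q": joint angles; "qvel": joint speeds; "effort": joint torques, N m; "tcp_pos": TCP position; "tcp_rot": TCP orientation; "contact_force": force on the tool from outside, world axes, zero at the start; "moment": the same for the moment, N m; "width": finger opening in m; "gripper_force": force on a finger pad.
Only numpy, scipy, OpenCV 4.12 (cv2) and the standard library are available. Lean on these libraries where they do the work, as an engineer would, in place of code of your own. Each camera call takes 0.05 s, during which the arm holds its last target. There are 200 camera calls.

### The job

The red pot with the glue stick was taken out of the rotary desk caddy. Set it upright, without dropping it, back into the caddy's one empty ring until its collar sits flat on the rim and let go of it; then take the black knob at the top of the post and turn the caddy until the red pot stands squarely at the yellow arrow on the foot. Finish still gripping the knob, so that the caddy cannot turn while somebody picks things out of it, and leave everything else on the desk where it is.

Things in the scene. Friction and masses are not known exactly. Their poses are not given: they have to be found in the camera images.
- red_pot: the loose red plastic pot, round, open at the top, 71 mm tall; origin: centre of its underside, z along its axis. Outside diameter 42 mm at the foot, widening to 53 mm at 33 mm up; there a collar 64 mm in diameter and 4 mm thick (33 to 37 mm up); above it the grip part, 54 to 59 mm in diameter up to the rim at 71 mm. Weighs about 0.12 kg. It starts upright on the desk, with the glue stick in it
- glue_stick: glue stick, white barrel and orange cap, 28 mm in diameter, 88 mm long, standing loosely in the red pot and showing about 20 mm above its rim; origin: centre of its underside, z along it. It may lean a little in the pot
- caddy: the fixed black foot of the rotary caddy, a disc 204 mm in diameter and 12 mm high with a nose; origin: on the desk, on the vertical axis about which the caddy turns; its -x axis points from there to the nose with the yellow arrow
- front_mark (a point): the yellow arrow on the nose of the fixed foot, 126 mm in front of the turning axis, 11 mm above the desk
- turntable (a joint): angle of the turning part (grey tray 228 mm in diameter, 14 to 26 mm up, with four white rings and a white post): 0 (or any whole turn) when the empty ring is exactly at the yellow arrow, growing counter-clockwise seen from above. It turns endlessly both ways and stays where it is left (friction about 0.04 N m)
- empty_ring (a point): centre of the mouth of the empty white ring, on the turning part, 80 mm from the turning axis, 56 mm above the desk; the ring is a tapering socket, inside diameter 57 mm at the mouth, 36 mm deep; a seated pot rests with its collar on the rim, its underside 23 mm above the desk (33 mm below this point)
- knob: black round ribbed knob, 26 mm in diameter (28 over the ribs), 34 mm tall, at the top of the 12 mm post on the turning axis, fixed to the turning part; origin: centre of its underside, 188 mm above the desk, so it is gripped at about 205 mm
- pens (a point): point on the turning part over the middle of the black pot, 80 mm from the axis, half a turn from the empty ring. The three other rings, at quarter turns, hold fixed pots (blue, green, black; rims 94 mm up); the contents of the blue and the green one, next to the empty ring, reach 115 mm above the desk, the pens in the black one 175 mm
- marker: blue felt marker lying on the desk, 18x128x20 mm, a bystander; origin: centre of its underside
- tape_roll: roll of brown tape lying flat, 100 mm in diameter, 48 mm high, a bystander; origin: centre of its underside
- stapler: black stapler, 132x34x51 mm, a bystander; origin: centre of its underside
There are look-alikes about, which are no part of the job. Of the things that look like the glue_stick, take the one that is farthest from the robot's base at the start.

How it is judged:
On the way:
1. the red pot sits upright in the empty ring, collar on the rim, let go (horizontal distance between red_pot and empty_ring below 0.005 m and z of red_pot in the frame of empty_ring below -0.03 m and angle between red_pot's own z axis and vertical below 0.08 rad and contact force between the fingers and red_pot below 0.1 N), for 0.2 s.
At the end, for the whole second after the job is handed in: Pot seated: collar within 3 mm of the rim, centred within 5 mm, upright within 4.5 degrees, glue stick in it, robot not touching it. Pot within 7 mm sideways of the arrow's line (5 degrees). Turntable still (under 0.05 rad/s), the fingers gripping the knob with over 3 N (horizontal distance between red_pot and empty_ring below 0.005 m and z of red_pot in the frame of empty_ring below -0.03 m and angle between red_pot's own z axis and vertical below 0.08 rad and horizontal distance between glue_stick and red_pot below 0.015 m and z of glue_stick in the frame of red_pot below 0.012 m and x of red_pot in the frame of caddy below -0.06 m and y of red_pot in the frame of caddy between -0.007 and 0.007 m and velocity of joint turntable between -0.05 and 0.05 rad/s and contact force between the fingers and knob above 3 N and contact force between the arm and red_pot below 0.1 N); the arm keeps its last pose, push and grip.
It fails at once if the red pot is tipped by more than 40 degrees (angle between red_pot's own z axis and vertical above 0.7 rad).
It fails at once if the red pot is dropped (falls free faster than 0.6 m/s) (linear speed of red_pot above 0.6 m/s and contact force between the fingers and red_pot below 0.1 N).
It fails at once if a bystander is moved by more than 25 mm (distance of any of marker, tape_roll, stapler from where it was at the start of the episode above 0.025 m).
It also fails if it takes over 72 s, if anything falls off the work surface, if the arm or the gripper's body presses on something with over 40 N, if the wrist force passes 120 N, or if a joint passes its speed limit or range.

## Working session

There is one attempt and no reset: what is moved stays moved. The work goes in short steps, Python scripts to look and compute and a shell command to move; the robot and the scene stay as the last step left them, time stands still between calls to the robot, and variables do not carry over. Pictures are saved under pics/ and viewed, at most 10 in all, crops included, and the job is handed in when it is done.

```bash
mkdir -p pics; cat > h.py <<'E'
import numpy as np,cv2
from workcell import ctrl
def cam(n):
    p,d=ctrl.read_camera(n); c=ctrl.get_calibration(n); return p,d,np.array(c["intrinsics"]),np.array(c["extrinsics"])
def cloud(d,K,E):
    v,u=np.mgrid[:d.shape[0],:d.shape[1]]
    P=np.stack([(u-K[0,2])/K[0,0]*d,-(v-K[1,2])/K[1,1]*d,-d],-1)
    return P@E[:3,:3].T+E[:3,3]
def save(p,name,box=None,s=1):
    if box: p=p[box[1]:box[3],box[0]:box[2]]
    cv2.imwrite('pics/'+name,cv2.resize(p[...,::-1],None,fx=s,fy=s,interpolation=cv2.INTER_CUBIC))
E
python3 - <<'E'
from h import *
for n in("top","side"):
    p,d,K,X=cam(n); np.savez(n+'0.npz',p=p,d=d,K=K,X=X); save(p,n+'0.png',None,1.5); print(n,K.round(1).tolist(),X.round(3).tolist(),ctrl.get_calibration(n).keys())
print(ctrl.get_state())
E
```

```text
top [[475.5, 0.0, 252.5], [0.0, 475.5, 193.2], [0.0, 0.0, 1.0]] [[-0.011, 0.988, -0.153, 0.415], [-1.0, -0.01, 0.004, 0.082], [0.002, 0.153, 0.988, 1.117], [0.0, 0.0, 0.0, 1.0]] dict_keys(['intrinsics', 'extrinsics'])
side [[407.2, 0.0, 250.1], [0.0, 407.2, 191.8], [0.0, 0.0, 1.0]] [[0.48, -0.428, 0.766, 1.234], [0.877, 0.238, -0.417, -0.269], [-0.004, 0.872, 0.49, 0.557], [0.0, 0.0, 0.0, 1.0]] dict_keys(['intrinsics', 'extrinsics'])
{'time': 0.1, 'q': array([-1.19859301e+00,  3.51190436e-01,  1.65231876e+00,  7.64980954e-06,
        1.13906983e+00, -8.46240752e-02]), 'qvel': array([ 0.00178956,  0.00019613, -0.00207488,  0.00015969, -0.0034007 ,
        0.00059801]), 'effort': array([-2.46897880e-04, -4.98028636e+01, -2.85705686e+01,  6.99365186e-02,
        2.38828693e-02, -4.08889639e-05]), 'tcp_pos': array([ 0.24251627, -0.49333039,  0.21816654]), 'tcp_rot': array([-3.05904480e+00, -7.11133155e-01,  2.11154252e-04]), 'contact_force': array([-0.53190681, -0.29804952,  0.18595584]), 'moment': array([ 0.05459619, -0.04297305, -0.00163729]), 'gripper_force': 0.0, 'width': 0.0928046756453541}
```

View pics/top0.png

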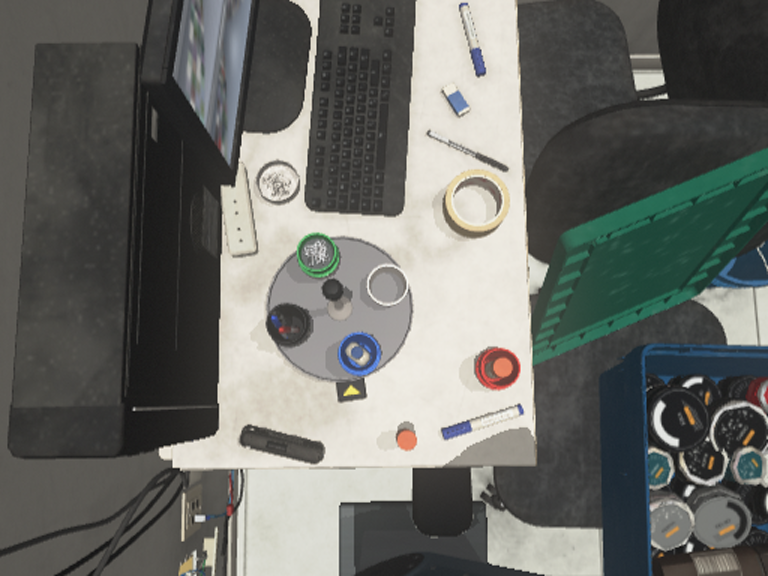

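View pics/side0.png

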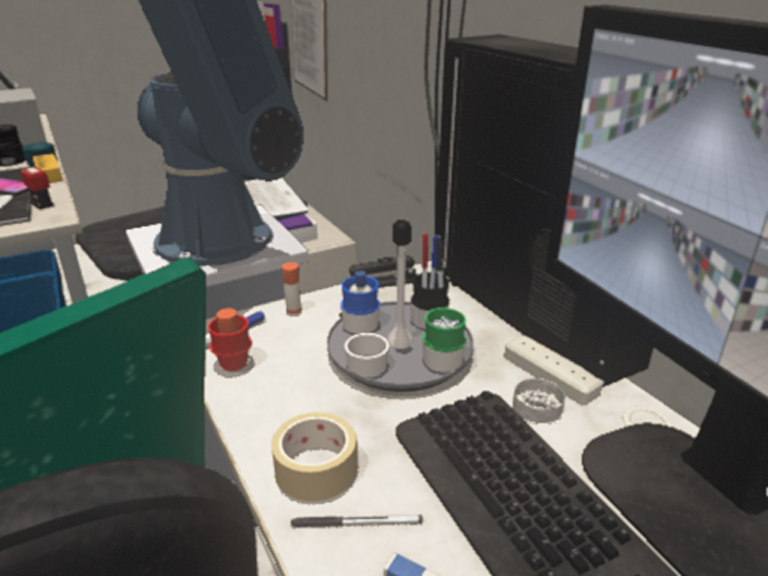

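The top picture shows the red pot holding an orange-capped stick at (498,367), and a look-alike stick alone at (406,436), nearer the base. The one in the pot is farther, so it is the one meant. The empty ring is at (387,286), the knob at (333,290) and the arrow at (351,391). All of these are 1.5x pixels.

```bash
cat > m.py <<'E'
from h import *
t=np.load('top0.npz'); p,d,K,X=[t[k] for k in'pdKX']; W=cloud(d,K,X)
save(p,'crop.png',(165,140,375,310),3.8)
hsv=cv2.cvtColor(p,cv2.COLOR_RGB2HSV)
H,S,V=hsv[...,0].astype(int),hsv[...,1],hsv[...,2]
def box(u0,v0,u1,v1):
    m=np.zeros(H.shape,bool); m[v0:v1,u0:u1]=1; return m
def circ(P):
    A=np.c_[P[:,:2],np.ones(len(P))]; s=np.linalg.lstsq(A,(P[:,:2]**2).sum(1),rcond=None)[0]
    c=s[:2]/2; return c.round(4),round(float(np.sqrt(s[2]+c@c)),4)
b=box(310,225,352,265)&(W[...,2]>.05)
red=b&(S>120)&((H<6)|(H>172)); org=b&(W[...,2]>.078)
print('red z',np.percentile(W[red][:,2],[5,50,90,99]).round(3), 'org',W[org].mean(0).round(4),W[org][:,2].max(),org.sum())
r=red&(W[...,2]>.064)&(W[...,2]<.078); P=W[r]; print('rim',circ(P),r.sum(),P.min(0).round(3),P.max(0).round(3))
k=box(208,180,236,205)&(W[...,2]>.21); print('knob top',W[k].mean(0).round(4),W[k].min(0).round(3),W[k].max(0).round(3),k.sum())
e=box(240,170,280,210)&(W[...,2]>.05)&(W[...,2]<.062); print('ring',circ(W[e]),W[e][:,2].mean(),e.sum())
y=box(220,250,250,270)&(S>120)&(H>20)&(H<35); print('arrow',W[y].mean(0).round(4),y.sum())
tr=box(170,150,280,260)&(W[...,2]>.02)&(W[...,2]<.03)&(S<60)
c=cv2.convexHull(np.float32(W[tr][:,:2])).reshape(-1,2); print('tray',cv2.minEnclosingCircle(c),circ(c))
g=box(350,90,512,250)&(H>55)&(H<90)&(S>120); print('green',W[g].min(0).round(3),W[g].max(0).round(3))
for n,(u,v) in dict(s=(270,290),mk0=(297,289),mk1=(347,273),desk=(340,300),edge=(355,200),padl=(150,270)).items(): print(n,W[v,u].round(3))
g2=g&(abs(W[...,0]-.3)<.1); print('green near pot',W[g2].min(0).round(3) if g2.any() else 0,W[g2].max(0).round(3)if g2.any() else 0)
E
python3 m.py
```

```text
red z [0.064 0.069 0.072 0.09 ] org [ 0.4595 -0.0919  0.1162] 1.1174293279923249 148
rim (array([ 0.4611, -0.0971]), 0.0275) 113 [ 0.433 -0.126  0.064] [ 0.49  -0.068  0.075]
knob top [0.5535 0.1377 0.2424] [0.415 0.082 0.21 ] [0.57  0.151 1.117] 149
ring (array([0.5883, 0.066 ]), 0.0297) 0.0545875542766975 134
arrow [0.4309 0.1233 0.01  ] 40
tray ((0.5780348777770996, 0.16113923490047455), 0.1423703134059906) (array([0.5645, 0.1497]), 0.1196)
green [ 0.415 -0.561 -0.31 ] [0.761 0.082 1.117]
s [0.367 0.044 0.089]
mk0 [ 0.365 -0.02   0.016]
mk1 [ 0.4   -0.136  0.013]
desk [ 0.338 -0.12   0.003]
edge [ 0.614 -0.235 -0.317]
padl [0.411 0.318 0.   ]
green near pot 0 0
```

View pics/crop.png

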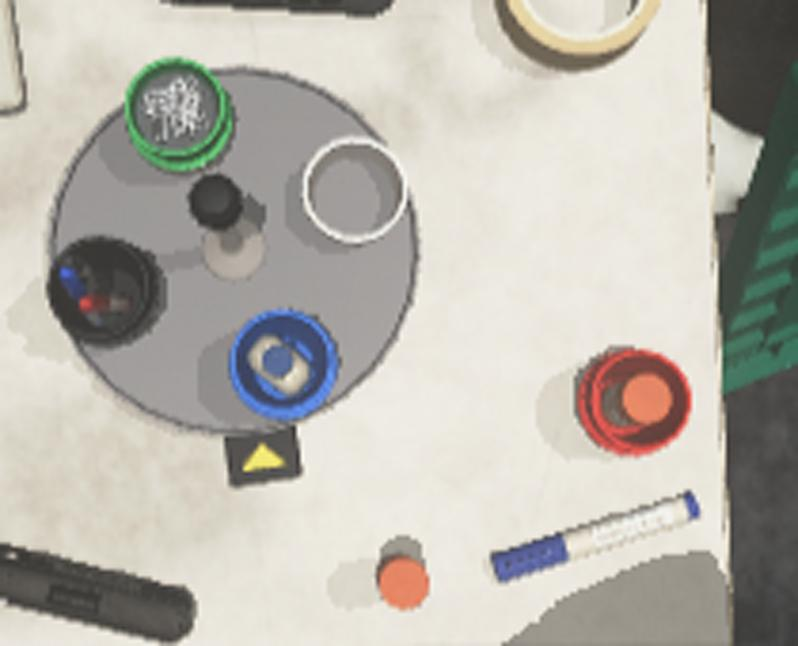

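Enlarged, the crop confirms it: the orange cap stands inside the red rim at about crop (645,400). The other stick stands bare at (403,580), closer to the base. The empty ring is at (355,190). Some depth readings were zero and spoiled the knob fit, so I'll redo that.

```bash
cat > m2.py <<'E'
import io,contextlib
with contextlib.redirect_stdout(io.StringIO()): from m import *
ok=d>0; W[~ok]=-9
def rep(n,m): print(n,W[m].mean(0).round(4),W[m].min(0).round(3),W[m].max(0).round(3),m.sum())
k=box(208,180,236,205)&(W[...,2]>.21); rep('knob',k); print(circ(cv2.convexHull(np.float32(W[k][:,:2])).reshape(-1,2)))
b=box(310,225,352,265)
rep('glue',b&(W[...,2]>.08)); 
for n,bb in dict(green=(195,150,230,190),blue=(222,215,258,255),black=(175,195,212,235)).items():
    m=box(*bb)&(W[...,2]>.088)&(W[...,2]<.097)
    if n!='black': m&=S>110
    print(n,circ(W[m]),m.sum())
tr=(box(170,150,280,260)&(abs(W[...,2]-.026)<.004)).astype(np.uint8)
P=W[tr>0]; r=np.hypot(P[:,0]-.557,P[:,1]-.138); print('tray r',np.percentile(r,[90,98,100]))
for ang in range(0,360,45):
    a=np.deg2rad(ang); s=(P[:,:2]@[np.cos(a),np.sin(a)]); print(ang,round(float(np.sort(s)[-3]),4),end=' ')
g=box(350,60,512,250)&(H>55)&(H<95)&(S>100)&ok; rep('\ngreen',g)
for z in(.0,.1,.2):
    m=g&(W[...,2]>z); 
    if m.any(): rep('above%g'%z,m)
y=box(220,250,250,270)&(S>120)&(H>20)&(H<35); a=W[y].mean(0)
for c in((.5567,.138),): print('arrow ang',np.rad2deg(np.arctan2(a[1]-c[1],a[0]-c[0])),np.hypot(a[1]-c[1],a[0]-c[0]))
E
python3 m2.py
```

```text
knob [0.5574 0.1392 0.2182] [0.545 0.126 0.21 ] [0.57  0.151 0.224] 145
(array([0.558 , 0.1397]), 0.0128)
glue [ 0.4607 -0.0968  0.0884] [ 0.447 -0.111  0.081] [ 0.473 -0.083  0.094] 144
green (array([0.6319, 0.1704]), 0.0277) 63
blue (array([0.4841, 0.1092]), 0.0275) 119
black (array([0.5275, 0.2137]), 0.0275) 116
tray r [0.11280576 0.11460566 0.17089831]
0 0.6697 45 0.6549 90 0.2711 135 -0.1838 180 -0.4452 225 -0.3808 270 -0.0265 315 0.4079 
green [ 0.6368 -0.3599  0.027 ] [ 0.486 -0.562 -0.31 ] [ 0.761 -0.151  0.262] 9881
above0 [ 0.6557 -0.3248  0.1542] [ 0.564 -0.538  0.   ] [ 0.761 -0.151  0.262] 5852
above0.1 [ 0.6584 -0.3053  0.1996] [ 0.578 -0.494  0.1  ] [ 0.761 -0.151  0.262] 4068
above0.2 [ 0.6605 -0.288   0.2447] [ 0.59  -0.441  0.2  ] [ 0.727 -0.151  0.262] 2290
arrow ang -173.3165349160754 0.12668581516018304
```

```bash
python3 -m handwheel '37.1 -25.9 8.8 -87.8 0;37.1 -25.9 8.8 -87.8 0;37.1 -25.9 8.8 -87.8 0;37.1 -25.9 8.8 -87.8 0;37.1 -25.9 8.8 -87.8 0;37.1 -25.9 8.8 -87.8 0;37.1 -25.9 8.8 -87.8 0;37.1 -25.9 8.8 -87.8 0;37.1 -25.9 8.8 -87.8 0;37.1 -25.9 8.8 -87.8 0;37.1 -25.9 8.8 -87.8 0;37.1 -25.9 8.8 -87.8 0;37.1 -25.9 8.8 -87.8 0;37.1 -25.9 8.8 -87.8 0;37.1 -25.9 8.8 -87.8 0;37.1 -25.9 8.8 -87.8 0' 20
cat > s.py <<'E'
from h import *
from scipy.spatial.transform import Rotation as R
import sys
s=ctrl.get_state(); M=R.from_rotvec(s['tcp_rot']).as_matrix()
print('t',round(s['time'],2),'tcp',s['tcp_pos'].round(4),'yaw_y',np.rad2deg(np.arctan2(M[1,1],M[0,1])).round(2),'zax',M[:,2].round(3),'q6',s['q'][5].round(3),'F',s['contact_force'].round(1),'w',round(s['width'],4),'gf',round(s['gripper_force'],1))
if len(sys.argv)>3: print('to target cm (tool xyz):',(100*M.T@(np.array([float(v) for v in sys.argv[1:4]])-s['tcp_pos'])).round(2))
E
python3 s.py .461 -.097 .041
```

```text
time: 1.43
tcp_pos: [0.4612, -0.0978, 0.1306]
tcp_rot: [-1.715, -2.632, 0.0]
contact_force: [0.0, 0.3, -0.5]
width: 0.093
gripper_force: 0.0
t 1.43 tcp [ 0.4612 -0.0978  0.1306] yaw_y 23.84 zax [-0.  0. -1.] q6 -0.724 F [ 0.   0.3 -0.5] w 0.093 gf 0.0
to target cm (tool xyz): [0.08 0.02 8.96]
```

```bash
python3 -m handwheel '-0.05 0 3 0 0;0 0 5.5 0 0;0 0 7.5 0 0;0 0 8.8 0 0;0 0 8.8 0 0;0 0 8.8 0 0' 20
python3 -m handwheel '0 0 0 0 0.3;0 0 0 0 0.4;0 0 0 0 0.6;0 0 0 0 0.8;0 0 0 0 0.8;0 0 0 0 0.8;0 0 0 0 0.8;0 0 0 0 0.8' 20
python3 s.py .461 -.097 .042; python3 - <<'E'
from h import *
p,d,K,X=cam('side'); save(p,'grip.png',(100,150,300,300),3)
E
```

```text
time: 1.93
tcp_pos: [0.4611, -0.0978, 0.0426]
tcp_rot: [-1.713, -2.632, 0.0]
contact_force: [0.0, 0.0, -0.4]
width: 0.0932
gripper_force: 0.0
time: 2.6
tcp_pos: [0.4616, -0.0975, 0.0429]
tcp_rot: [1.711, 2.634, 0.0]
contact_force: [-0.0, 0.5, 2.9]
width: 0.0586
gripper_force: 20.0
t 2.6 tcp [ 0.4616 -0.0975  0.0429] yaw_y 23.97 zax [ 0.001 -0.    -1.   ] q6 -0.725 F [-0.   0.5  2.9] w 0.0586 gf 20.0
to target cm (tool xyz): [ 0.08 -0.04  0.09]
```

View pics/grip.png

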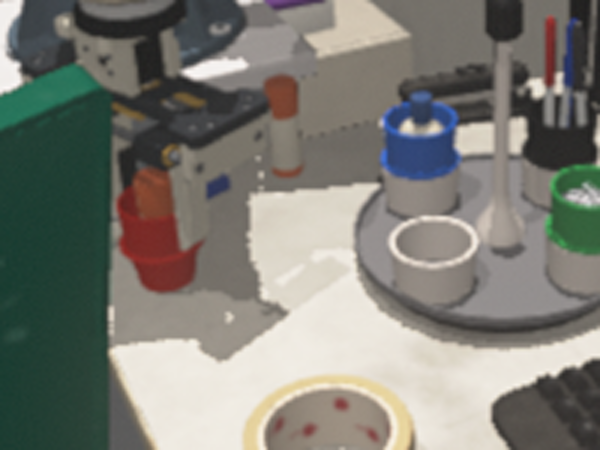

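The fingers hold the red pot at a 58.6 mm opening, with the stick still upright inside. Next I lift it and carry it over the ring.

```bash
python3 -m handwheel '0 0 -1 0 0.8;0 0 -3 0 0.8;0 0 -5 0 0.8;0 0 -7 0 0.8;0 0 -8.5 0 0.8;0.5 1 -9 0 0.8;1.5 3 -9 0 0.8;2.8 5.2 -9 0 0.8;4 7.5 -9 0 0.8;5.3 9.9 -9 0 0.8;6.5 12.2 -9 0 0.8;7.7 14.4 -9 0 0.8;8.7 16.3 -9 0 0.8;9.3 17.5 -9 0 0.8;9.7 18.2 -9 0 0.8;9.7 18.2 -9 0 0.8;9.7 18.2 -9 0 0.8;9.7 18.2 -9 0 0.8' 20
python3 s.py .5888 .0656 .13; python3 - <<'E'
from h import *
p,d,K,X=cam('side'); save(p,'over.png',(130,90,350,260),3.5)
p,d,K,X=cam('top'); np.savez('t1.npz',p=p,d=d); W=cloud(d,K,X);W[d<=0]=-9
m=np.zeros(d.shape,bool);m[165:215,235:285]=1
hsv=cv2.cvtColor(p,cv2.COLOR_RGB2HSV); r=m&(hsv[...,1]>120)&((hsv[...,0]<5)|(hsv[...,0]>172)); print(r.sum(),W[r].min(0),W[r].max(0))
E
```

```text
time: 4.15
tcp_pos: [0.5876, 0.0646, 0.1324]
tcp_rot: [-1.712, -2.633, 0.001]
contact_force: [0.3, -0.1, -1.4]
width: 0.0581
gripper_force: 20.0
t 4.15 tcp [0.5876 0.0646 0.1324] yaw_y 23.95 zax [-0.001 -0.    -1.   ] q6 -0.387 F [ 0.3 -0.1 -1.4] w 0.0581 gf 20.0
to target cm (tool xyz): [0.04 0.15 0.24]Traceback (most recent call last):
  File "<stdin>", line 5, in <module>
    return umr_minimum(a, axis, None, out, keepdims, initial, where)
ValueError: zero-size array to reduction operation minimum which has no identity
```

View pics/over.png

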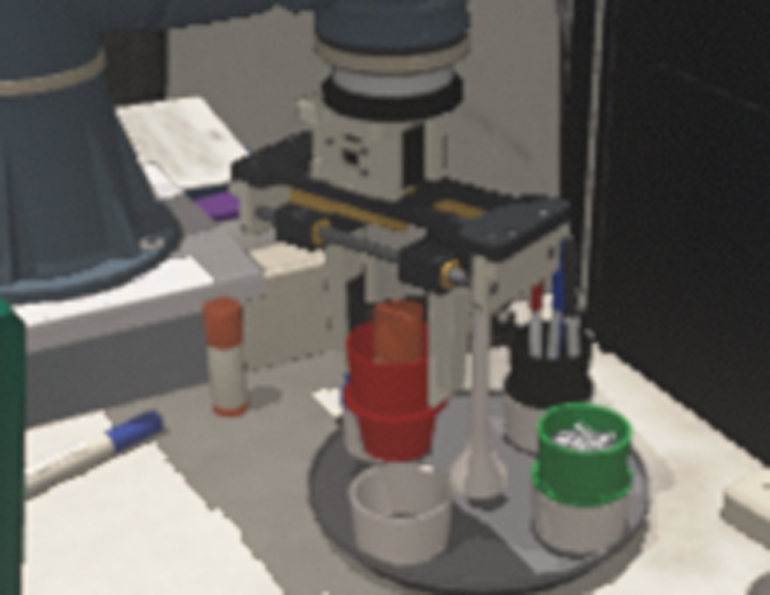

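The pot hangs upright over the ring, with its foot at crop (400,450) and the ring mouth at (400,490). Next I lower it, watching the force.

```bash
python3 -m handwheel '0.05 0.1 2 0 0.8;0.05 0.1 3.5 0 0.8;0.05 0.1 4.5 0 0.8;0.05 0.1 5.2 0 0.8;0.05 0.1 5.2 0 0.8;0.05 0.1 5.2 0 0.8' 20; python3 s.py .5888 .0656 .0655
python3 -m handwheel '0 0 0.3 0 0.8;0 0 0.6 0 0.8;0 0 0.8 0 0.8;0 0 1 0 0.8;0 0 1.2 0 0.8;0 0 1.2 0 0.8;0 0 1.2 0 0.8' 20; python3 s.py .5888 .0656 .0655
python3 - <<'E'
from h import *
p,d,K,X=cam('side'); save(p,'in.png',(190,150,310,250),5)
E
```

```text
time: 4.75
tcp_pos: [0.589, 0.0658, 0.0809]
tcp_rot: [1.712, 2.634, 0.0]
contact_force: [-0.4, -0.2, -1.8]
width: 0.0585
gripper_force: 20.0
t 4.75 tcp [0.589  0.0658 0.0809] yaw_y 23.95 zax [ 0.  0. -1.] q6 -0.385 F [-0.4 -0.2 -1.8] w 0.0585 gf 20.0
to target cm (tool xyz): [-0.01 -0.03  1.54]
time: 5.33
tcp_pos: [0.5889, 0.066, 0.0686]
tcp_rot: [-1.712, -2.634, 0.0]
contact_force: [-0.4, 0.0, -0.7]
width: 0.0582
gripper_force: 20.0
t 5.33 tcp [0.5889 0.066  0.0686] yaw_y 23.97 zax [-0.  0. -1.] q6 -0.385 F [-0.4  0.  -0.7] w 0.0582 gf 20.0
to target cm (tool xyz): [-0.03 -0.02  0.31]
```

View pics/in.png

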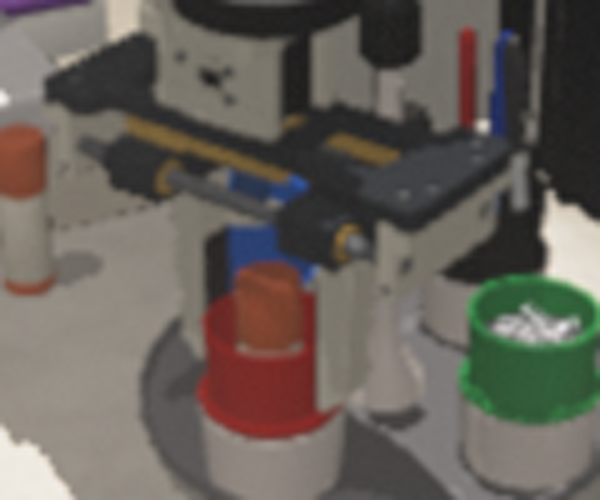

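The pot is upright with its collar at crop (270,415), a few millimetres above the white ring. I'll go down the rest of the way to contact.

```bash
python3 -m handwheel '0 0 0.1 0 0.8;0 0 0.2 0 0.8;0 0 0.25 0 0.8;0 0 0.3 0 0.8;0 0 0.3 0 0.8;0 0 0.3 0 0.8' 20; python3 s.py
```

```text
time: 5.88
tcp_pos: [0.5891, 0.066, 0.0659]
tcp_rot: [1.711, 2.634, 0.0]
contact_force: [-0.7, -1.0, 3.1]
width: 0.0584
gripper_force: 20.0
t 5.88 tcp [0.5891 0.066  0.0659] yaw_y 23.98 zax [ 0.  0. -1.] q6 -0.385 F [-0.7 -1.   3.1] w 0.0584 gf 20.0
```

```bash
python3 -m handwheel '0 0 0.05 0 0.8;0 0 0.1 0 0.8;0 0 0.1 0 0.8' 20; python3 s.py
python3 -m handwheel '0 0 0.1 0 0.38;0 0 0.1 0 0.3;0 0 0.05 0 0.2;0 0 0 0 0.1;0 0 0 0 0;0 0 0 0 0;0 0 0 0 0;0 0 0 0 0' ; python3 s.py
```

```text
time: 6.13
tcp_pos: [0.5896, 0.0661, 0.0658]
tcp_rot: [1.711, 2.633, 0.002]
contact_force: [-2.0, 0.8, 10.1]
width: 0.0587
gripper_force: 20.0
t 6.13 tcp [0.5896 0.0661 0.0658] yaw_y 23.99 zax [ 0.002  0.    -1.   ] q6 -0.386 F [-2.   0.8 10.1] w 0.0587 gf 20.0
time: 6.8
tcp_pos: [0.5889, 0.0659, 0.0645]
tcp_rot: [-1.712, -2.634, 0.0]
contact_force: [0.0, 1.2, -0.3]
width: 0.0926
gripper_force: 0.0
t 6.8 tcp [0.5889 0.0659 0.0645] yaw_y 23.97 zax [-0.  0. -1.] q6 -0.385 F [ 0.   1.2 -0.3] w 0.0926 gf 0.0
```

```bash
python3 -m handwheel '0 0 -1 0 0;0 0 -3 0 0;0 0 -6 0 0;0 0 -9 0 0;0 0 -13 0 0;0 0 -17 0 0;0 0 -20 0 0;-10 -30.6 -20 0 0;-10 -30.6 -20 0 0;-10 -30.6 -20 0 0;-10 -30.6 -20 0 0;-10 -30.6 -20 0 0;-10 -30.6 -20 0 0;-10 -30.6 -20 0 0;-10 -30.6 -20 0 0;-10 -30.6 -20 0 0;-10 -30.6 -20 0 0;-10 -30.6 -20 0 0' ; python3 - <<'E'
from h import *
p1,d,K,X=cam('side'); save(p1,'s2.png',(190,130,310,250),5)
p,d,K,X=cam('top'); np.savez('top0.npz',p=p,d=d,K=K,X=X)
a=cv2.resize(p1[150:260,190:300],(550,550),interpolation=2)
W=cloud(d,K,X);W[d<=0]=-9
H,S,V=[x.astype(int) for x in cv2.split(cv2.cvtColor(p,cv2.COLOR_RGB2HSV))]
from m import box,circ
b=box(235,160,290,215)&(S>120)&((H<6)|(H>172))
r=b&(abs(W[...,2]-.094)<.006); print('POT rim',circ(W[r]),r.sum(),np.percentile(W[b][:,2],[50,90,99]))
gl=box(235,160,290,215)&(W[...,2]>.103); print('glue',W[gl].mean(0),W[gl][:,2].max())
E
python3 m2.py
```

```text
time: 8.3
tcp_pos: [0.3504, -0.1496, 0.2652]
tcp_rot: [1.712, 2.633, 0.0]
contact_force: [-0.2, -0.4, -0.1]
width: 0.0928
gripper_force: 0.0Traceback (most recent call last):
  File "<stdin>", line 7, in <module>
  File "m.py", line 13, in <module>
    print('red z',np.percentile(W[red][:,2],[5,50,90,99]).round(3), 'org',W[org].mean(0).round(4),W[org][:,2].max(),org.sum())
                  ~~~~~~~~~~~~~^^^^^^^^^^^^^^^^^^^^^^^^^^
    return _quantile_unchecked(
        a, q, axis, out, overwrite_input, method, keepdims, weights)
    return _ureduce(a,
                    func=_quantile_ureduce_func,
    ...<5 lines>...
                    overwrite_input=overwrite_input,
                    method=method)
    r = func(a, **kwargs)
    result = _quantile(arr,
                       quantiles=q,
    ...<2 lines>...
                       out=out,
                       weights=wgt)
    slices_having_nans = np.isnan(arr[-1, ...])
                                  ~~~^^^^^^^^^
IndexError: index -1 is out of bounds for axis 0 with size 0
Traceback (most recent call last):
  File "m2.py", line 2, in <module>
    with contextlib.redirect_stdout(io.StringIO()): from m import *
                                                    ^^^^^^^^^^^^^^^
  File "m.py", line 13, in <module>
    print('red z',np.percentile(W[red][:,2],[5,50,90,99]).round(3), 'org',W[org].mean(0).round(4),W[org][:,2].max(),org.sum())
                  ~~~~~~~~~~~~~^^^^^^^^^^^^^^^^^^^^^^^^^^
IndexError: index -1 is out of bounds for axis 0 with size 0
```

View pics/s2.png

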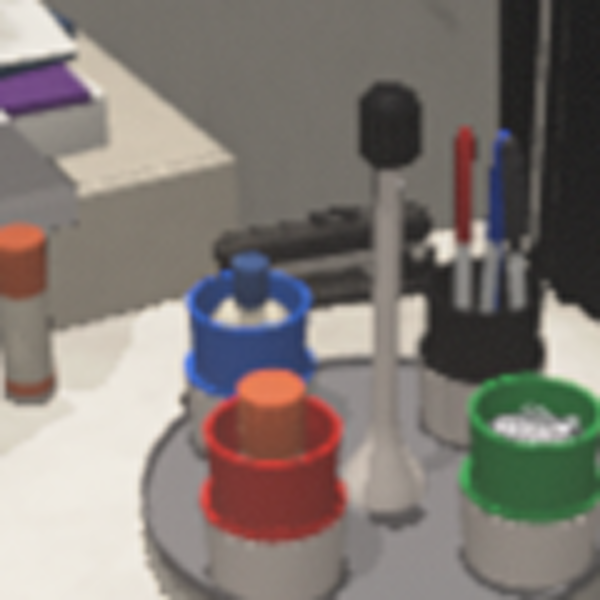

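The pot looks seated and upright, its collar at (275,510) flat on the white ring like the other pots. I'll fit the numbers from the saved top picture.

```bash
cat > m3.py <<'E'
from h import *
A=np.array([.558,.1398])
def circ(P):
    M=np.c_[P[:,:2],np.ones(len(P))]; s=np.linalg.lstsq(M,(P[:,:2]**2).sum(1),rcond=None)[0]; c=s[:2]/2; return c,float(np.sqrt(max(0,s[2]+c@c)))
def fit(p,d,K,X):
    W=cloud(d,K,X);W[d<=0]=-9
    H,S,V=[x.astype(int) for x in cv2.split(cv2.cvtColor(p,cv2.COLOR_RGB2HSV))]
    near=np.hypot(W[...,0]-A[0],W[...,1]-A[1])<.13
    for n,c in dict(red=(H<6)|(H>172),blue=(H>100)&(H<130),green=(H>45)&(H<85)).items():
        m=near&(S>120)&c&(abs(W[...,2]-.093)<.006)
        if m.sum()<12: print(n,'few',m.sum()); continue
        c,r=circ(W[m]); v=c-A; print(n,c.round(4),round(r,4),'ang',np.rad2deg(np.arctan2(v[1],v[0])).round(2),'R',np.hypot(*v).round(4),'z',np.percentile(W[m][:,2],90).round(4),m.sum())
    y=(S>120)&(H>20)&(H<35)&(abs(W[...,2]-.011)<.006)&near|0
    y=y.astype(bool)
    if y.sum()>10: v=W[y].mean(0)[:2]-A; print('arrow',np.rad2deg(np.arctan2(v[1],v[0])).round(2),np.hypot(*v).round(4),y.sum())
E
python3 - <<'E'
from m3 import *
t=np.load('top0.npz'); fit(*[t[k] for k in'pdKX'])
E
python3 s.py .558 .1398 .27
```

```text
red [0.5888 0.0661] 0.0274 ang -67.3 R 0.0799 z 0.095 115
blue [0.4846 0.1084] 0.0275 ang -156.86 R 0.0798 z 0.0948 119
green [0.6324 0.1714] 0.028 ang 22.99 R 0.0808 z 0.0949 25
arrow -172.25 0.1261 23
t 8.4 tcp [ 0.3506 -0.1492  0.2648] yaw_y 24.04 zax [ 0.  0. -1.] q6 -0.944 F [ 0.9 -0.1 -0.4] w 0.0931 gf 0.0
to target cm (tool xyz): [17.94 30.71 -0.51]
```

The pot sits at R = 79.9 mm and level with its neighbours. It has to turn about 105° clockwise. I'll go over the knob with the wrist pre-turned by -43°.

```bash
python3 -m handwheel '17.9 30.7 0 -43 0;17.9 30.7 0 -43 0;17.9 30.7 0 -43 0;17.9 30.7 0 -43 0;17.9 30.7 0 -43 0;17.9 30.7 0 -43 0;17.9 30.7 0 -43 0;17.9 30.7 0 -43 0;17.9 30.7 0 -43 0;17.9 30.7 0 -43 0;17.9 30.7 0 -43 0;17.9 30.7 0 -43 0;17.9 30.7 0 -43 0' >/dev/null; python3 s.py .558 .1398 .187; python3 - <<'E'
from h import *
p,d,K,X=cam('side'); save(p,'k.png',(180,90,320,220),4)
E
```

```text
t 9.48 tcp [0.5573 0.1381 0.2647] yaw_y 66.96 zax [-0. -0. -1.] q6 -1.007 F [-0.9 -0.6 -0.4] w 0.0932 gf 0.0
to target cm (tool xyz): [-0.    0.18  7.77]
```

View pics/k.png

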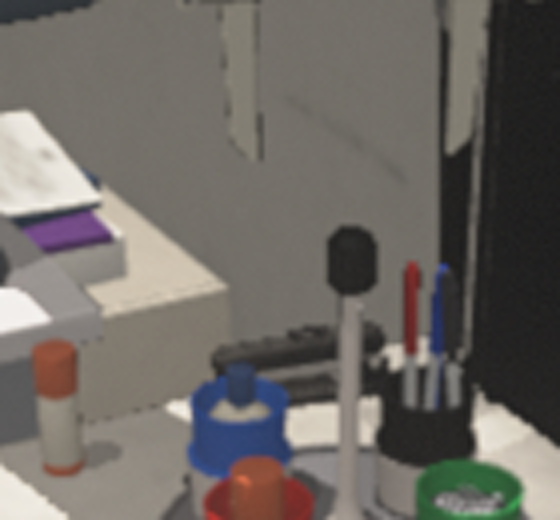

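The open fingers, tips at (245,155) and (460,150), straddle the knob at (352,258). I'll go down and close.

```bash
python3 -m handwheel '0 0.05 3 0 0;0 0.05 5.5 0 0;0 0.05 7 0 0;0 0.05 7.7 0 0;0 0.05 7.7 0 0;0 0.05 7.7 0 0' >/dev/null; python3 s.py .558 .1398 .187
python3 -m handwheel '0 0 0 0 0.3;0 0 0 0 0.5;0 0 0 0 0.6;0 0 0 0 0.7;0 0 0 0 1;0 0 0 0 1;0 0 0 0 1;0 0 0 0 1;0 0 0 0 1;0 0 0 0 1;0 0 0 0 1' 30 >/dev/null; python3 s.py .558 .1398 .187
```

```text
t 10.03 tcp [0.5582 0.1387 0.1885] yaw_y 66.94 zax [ 0.001  0.    -1.   ] q6 -1.006 F [0.4 0.6 0.2] w 0.0926 gf 0.0
to target cm (tool xyz): [0.07 0.1  0.15]
t 10.95 tcp [0.5582 0.1395 0.1877] yaw_y 66.96 zax [ 0.001  0.001 -1.   ] q6 -1.006 F [ 1.   2.9 -2.7] w 0.0254 gf 30.0
to target cm (tool xyz): [0.03 0.02 0.07]
```

```bash
python3 -m handwheel '0 0 0 2 1;0 0 0 5 1;0 0 0 9 1;0 0 0 14 1;0 0 0 19 1;0 0 0 25 1;0 0 0 31 1;0 0 0 37 1;0 0 0 43 1;0 0 0 49 1;0 0 0 55 1;0 0 0 61 1;0 0 0 67 1;0 0 0 73 1;0 0 0 79 1;0 0 0 84 1;0 0 0 89 1;0 0 0 92 1;0 0 0 94 1;0 0 0 95 1' 30 >/dev/null; python3 s.py; python3 -m handwheel '0 0 0 4 1;0 0 0 7 1;0 0 0 9 1;0 0 0 10 1;0 0 0 10 1;0 0 0 10 1' 30 >/dev/null; python3 s.py; python3 - <<'E'
from m3 import *
c=cam('top'); fit(*c)
a=cv2.resize(c[0][120:275,160:300],None,fx=2.8,fy=2.8,interpolation=2)
b=cv2.resize(cam('side')[0][110:265,190:320],(a.shape[1],a.shape[0]),interpolation=2)
save(np.hstack([a,b]),'fin.png')
E
```

```text
t 12.62 tcp [0.5599 0.14   0.1877] yaw_y -28.15 zax [ 0.005  0.002 -1.   ] q6 0.654 F [12.6  7.3 -8.7] w 0.0256 gf 30.0
t 13.12 tcp [0.5601 0.1399 0.1877] yaw_y -38.05 zax [ 0.005  0.002 -1.   ] q6 0.827 F [13.8  6.2 -9.2] w 0.0253 gf 30.0
red few 0
blue few 1
green few 0
```

View pics/fin.png

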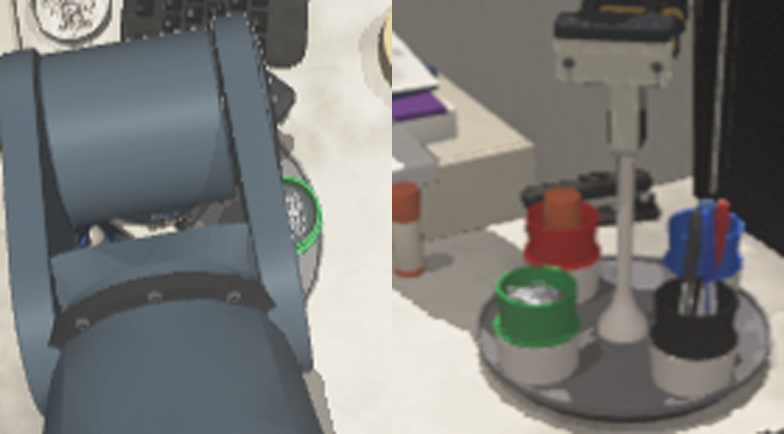

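The arm hides the pots from the top camera. The side view shows the red pot at (562,245), now on the robot's side, with stick and collar in place. I'll measure the angle from the side camera, calibrated against its first picture.

```bash
python3 - <<'E'
from m3 import *
t=np.load('side0.npz'); c0=[t[k] for k in'pdKX']; print('start'); fit(*c0)
c1=cam('side'); print('now'); fit(*c1)
# gray/black pot rim & green in top
print('top'); c=cam('top'); W=cloud(*c[1:]); W[c[1]<=0]=-9
H,S,V=[x.astype(int) for x in cv2.split(cv2.cvtColor(c[0],cv2.COLOR_RGB2HSV))]
m=np.zeros(H.shape,bool); m[180:215,255:285]=1; m&=(S>110)&(H>45)&(H<85)&(W[...,2]>.08); P=W[m]; print(m.sum(),P[:,2].mean())
from scipy.optimize import least_squares
r=least_squares(lambda c:np.hypot(P[:,0]-c[0],P[:,1]-c[1])-.028,P[:,:2].mean(0)-[0,-.02],loss='soft_l1',f_scale=.002).x; v=r-A; print('green',r,np.rad2deg(np.arctan2(v[1],v[0])),np.hypot(*v))
E
```

```text
start
red few 0
blue [0.4871 0.1095] 0.0274 ang -156.88 R 0.0771 z 0.0942 113
green [0.6347 0.1702] 0.0275 ang 21.66 R 0.0825 z 0.094 90
now
red [0.4818 0.1291] 0.027 ang -171.99 R 0.0769 z 0.0941 116
blue [0.5505 0.2191] 0.0274 ang 95.38 R 0.0797 z 0.0946 57
green [0.5726 0.0605] 0.0278 ang -79.57 R 0.0807 z 0.0946 32
top
30 0.09229083006178526
green [0.56901597 0.06111262] -82.03057416206688 0.07945473556510763
```

The red pot is at -172.3° (-172.0 and -172.5 by its neighbours), against the arrow at -172.3 to -172.6. The knob is held with 30 N, so I'll hand it in.

```bash
python3 s.py; python3 -c "
from workcell import ctrl
print(ctrl.finish_job())"
```

```text
t 13.32 tcp [0.5601 0.1399 0.1877] yaw_y -38.04 zax [ 0.005  0.002 -1.   ] q6 0.827 F [13.6  6.6 -9.9] w 0.0251 gf 30.0
the job is handed in; nothing more can be done
None
```

The job is handed in at 13.3 s (the hand-in gave no verdict): the red pot, glue stick inside, is seated in the empty ring and stands within about 0.6° of the yellow arrow, and the gripper still holds the knob at 30 N.

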